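# Move the serving board to the other folding peg

### The arm

A 6-joint arm with a two-finger parallel gripper is mounted at the origin on the work surface. World frame = base frame: x ahead of the robot, y to its left, z up, the work surface at z = 0. Lengths are in m, angles in rad, forces in N, time in s.
With the tool pointing down it reaches from about 0.375 to 0.975 m from the base axis. Payload 3.8 kg.
Tool frame: the origin (TCP) lies between the finger pads; the fingertips stand 22 mm ahead of it and the grasp point (between the pads) lies 3 mm ahead of it; z points along the fingers, y is the direction in which the jaws open and shut (so a half turn about z gives the same grasp; the last joint's range is limited). The gripper opens to 85 mm and grips with 20 to 120 N. Pads are 22 mm wide; open, the fingers measure 114 mm over their backs; the gripper's body (76 mm by 85 mm) begins 54 mm behind the grasp point. The pads swing forward as they close: fully open they stand 13 mm farther back than shut.
Start: joints at [1.143, 0.264, 1.604, -0, 1.274, -0.037], TCP at [0.257, 0.624, 0.253] pointing down, gripper open.
Joint ranges: [-2.63, 2.63], [-0.94, 2.18], [0.31, 2.57], [-1.31, 4.45], [0, 2.66], [-2.55, 2.55]. Speed limits (rad/s): [2.57, 2.57, 3.14, 3.14, 3.14, 3.14].

### API

Orientations are given as a rotation vector (axis times angle).
In Python, from station import * gives the robot as it stands.
- The arm moves only by the shell command python3 -m jog 'ROWS'. ROWS is JSON, a list of rows, each an object with "delta_pos": the shift along the tool's x, y, z scaled (see below), a list of three; "delta_rot": the turn, a rotation vector about the tool's x, y, z scaled (see below), a list of three; "grip": the gripper command: -1 is fully open, 1 is shut, values between are in proportion. A call has exactly 5 rows; each row is the pose to reach, as a shift and turn from the pose measured when the call began, along the tool's axes at that moment; what a row does not reach only later rows make up. The controller multiplies each number of a shift by 800 mm and each number of a turn by 60 degrees. A row lasts 1/8 s, in which the tool goes at most 62.5 mm and 10.7 degrees, less where a joint would pass 70% of its speed; a pose out of reach is approached as far as the arm can. A call with a number of a shift or a turn outside -1 to 1 is refused whole. A call with a gripper value outside its range is refused whole. The fingers move at their own pace and stop on an object; the grip force is fixed at half the most. Time passes only in rows, so rows that repeat a pose let the fingers close, or fill a call up. It gives the time, the measured TCP pose, the force and the opening at its end, in the units of the state.
- state(): the state, without advancing time (a new reading comes with each control period).
- read_camera(name): name is "side" or "top" or "wrist"; returns a dict with "color" (384x512x3 uint8, blue, green, red), "range_z" (384x512 float32, m along the optical axis (not along the pixel's ray), 0 where there is no reading), "K" (3x3 intrinsics, pixels), "cam_to_world" (4x4, takes a point from camera to world coordinates); the wrist camera has in their place "hand_eye" (4x4, takes a point from camera to tool coordinates, whose origin is the TCP and whose axes are the flange's). Camera axes: x right, y up, looking along -z (the intrinsics and any distortion apply to the point x, -y, -z); pixel columns grow to the right and rows downward; lengths in m; the calibration is good to about 2 mm. A picture is of the moment at which its call begins: read the wrist's pose just before it.
- finish_job(): hands the job in, once; it reports no verdict.
The state is a dict: "time_s": time; "joints": joint angles; "dq": joint speeds; "joint_torque": joint torques, N m; "eef_pos": TCP position; "tcp_rot": TCP orientation; "wrist_force": force on the tool from outside, world axes, zero at the start; "wrist_torque": the same for the moment, N m; "width": finger opening in m.
Only numpy, scipy, OpenCV 4.12 (cv2) and the standard library are available. Lean on these libraries where they do the work, as an engineer would, in place of code of your own. Each camera call takes 0.05 s, during which the arm holds its last target. There are 200 camera calls.

### The job

The wooden serving board is to be shown on the other peg of the wire display panel. Swing the folded-up peg down until it stops, take the board off its present peg and hang it by its hole on the peg you have opened, then fold the emptied peg up flat again. Handle the board gently: do not force it against the pegs or let it fall, and leave the goods on the counter where they stand.

Things in the scene. Friction and masses are not known exactly. Their poses are not given: they have to be found in the camera images.
- grid: Upright fixed display panel of dark 6 mm wire in a 75 mm mesh, 450 mm wide, 346 mm high, on two flat feet (95 mm long before and behind, 187 mm either side of the middle). Origin on the counter under the middle of the wires; its x axis points squarely away behind the panel, so the pegs stick out to -x; y along the panel, z up.
- mount_full: Fixed dark steel bracket of the peg on which the board hangs at the start: a plate 26 mm wide, from 20 mm below to 102 mm above the hinge and 22.5 mm behind it, with two ears for the hinge pin. Origin at the middle of the pin, 30 mm before the wires, 175 mm above the counter; axes as those of the panel (the pin runs along y).
- mount_spare: The same bracket for the peg that is folded up and empty at the start. The two brackets stand 200 to 300 mm apart on the panel; either may be left or right.
- peg_full (a joint): Hinge of the peg that carries the board at the start. 0 = folded up flat, rod upright along the plate on its rubber rest; grows as the rod swings out and down to -x of the bracket, up to a firm stop at 1.36 rad, where the rod still rises 12 degrees towards its end. The hinge is stiff (0.2 N m, about 2 N at the knob) and stays at any angle where it is left.
- peg_spare (a joint): Hinge of the other peg, in all ways alike; folded up, or nearly so, at the start.
- peg_full_tip (a point): Centre of the knob that ends the peg on which the board hangs at the start: a coin-shaped disc 20 mm across and 14 mm thick, its flat faces to the sides (along y), on a straight round rod 10 mm thick, 122 mm from hinge pin to knob centre. z runs along the rod from hinge to knob, y along the hinge pin, x square to both (about upwards when the peg is swung out).
- peg_spare_tip (a point): The same for the other peg.
- board: Wooden serving board, 13 mm thick, 200 mm high, 0.2 kg: handle 56 mm wide and 84 mm high with a 30 mm hole, over a blade 104 x 116 mm. Origin at the hole's centre: top edge 42 mm above, bottom 158 mm below. z up, y across, x through the hole. Hangs at the start on the rod, about 78 mm out from the wires, leaning up to 5 degrees. Grip it from above on the 27 mm of wood over the hole.
- tin: Small dark jar with metal lid, 48 mm across, 72 mm high, on the counter between the two pegs close to the wires. Bystander. Origin under its middle.
- soap_dish: White ceramic dish, 85 x 125 x 24 mm, on the counter before the panel. Bystander. Origin under its middle.
- pump_bottle: Dark pump bottle, 62 mm across, 195 mm high. Bystander. Origin under its middle.
- diffuser: Amber bottle 66 mm across, 90 mm high, with reeds up to 200 mm. Bystander. Origin under its middle.
- carton: Cardboard carton 70 x 70 x 85 mm. Bystander. Origin under its middle.
- brush: Wooden bath brush, a block 110 x 45 x 42 mm, bristles down. Bystander. Origin under its middle.
- bowl: White bowl 110 mm across, 50 mm high. Bystander. Origin under its middle.

How it is judged:
On the way, in this order (a step that is already met when the one before it is completed fails the run):
1. the folded peg is swung down to its stop while the board still hangs on the other peg (value of joint peg_spare above 1.3 rad and contact force between board and mount_full above 0.3 N), for 0.1 s.
2. the board hangs by its hole on the opened peg (value of joint peg_spare above 1.28 rad and z of board in the frame of peg_spare_tip between -0.11 and -0.018 m and y of board in the frame of peg_spare_tip between -0.013 and 0.013 m and x of board in the frame of peg_spare_tip between -0.019 and 0.004 m and contact force between board and mount_spare above 0.5 N and contact force between board and the fingers below 0.05 N), for 0.2 s.
At the end, for the whole second after the job is handed in: The board hangs still by its hole on the rod of the peg that was opened (hole centre at least 18 mm inside the knob's centre, upright within 0.2 rad), that peg is down at its stop (over 1.28 rad) and the emptied peg is folded flat (under 0.07 rad) (value of joint peg_full below 0.07 rad and value of joint peg_spare above 1.28 rad and z of board in the frame of peg_spare_tip between -0.11 and -0.018 m and y of board in the frame of peg_spare_tip between -0.013 and 0.013 m and x of board in the frame of peg_spare_tip between -0.019 and 0.004 m and angle between board's own z axis and vertical below 0.2 rad and linear speed of board below 0.03 m/s); the robot touches nothing.
It fails at once if the board is forced against a peg (over 20 N) (contact force between board and mount_full above 20 N or contact force between board and mount_spare above 20 N).
It fails at once if the board falls (hole below 0.12 m) (height (world z) of board below 0.12 m).
It fails at once if goods on the counter are pushed more than 30 mm or tipped (distance of any of tin, soap_dish, pump_bottle, diffuser, carton, brush, bowl from where it was at the start of the episode above 0.03 m or angle between any of tin, pump_bottle, diffuser, carton's own z axis and vertical above 0.5 rad).
It also fails if it takes over 72 s, if anything falls off the work surface, if the arm or the gripper's body presses on something with over 40 N, if the wrist force passes 120 N, or if a joint passes its speed limit or range.

## Working session

There is one attempt and no reset: what is moved stays moved. The work goes in short steps, Python scripts to look and compute and a shell command to move; the robot and the scene stay as the last step left them, time stands still between calls to the robot, and variables do not carry over. Pictures are saved under pics/ and viewed, about 8 in all and at most 12, crops included, and the job is handed in when it is done.

```bash
mkdir -p pics
python3 - <<'E'
from station import *
import cv2,numpy as np
s=state();print({k:np.round(v,3).tolist() for k,v in s.items()})
for n in("side","top"):
    c=read_camera(n);cv2.imwrite(f"pics/{n}0.png",c["color"]);np.savez(f"{n}0.npz",**c)
    print(n,c["K"].tolist(),np.round(c["cam_to_world"],3).tolist(),(c["range_z"]>0).mean())
E
```

```text
{'time_s': 0.0, 'joints': [1.143, 0.265, 1.605, 0.0, 1.274, -0.037], 'dq': [0.001, 0.0, -0.0, 0.001, -0.0, 0.001], 'joint_torque': [0.0, -51.514, -36.73, -0.0, 0.014, 0.0], 'eef_pos': [0.257, 0.623, 0.252], 'tcp_rot': [-0.61, -3.081, 0.003], 'wrist_force': [0.197, -0.295, 0.133], 'wrist_torque': [-0.003, -0.031, 0.005], 'width': 0.086}
side [[373.88853101633515, 0.0, 255.92999568281547], [0.0, 373.88853101633515, 191.10925357124694], [0.0, 0.0, 1.0]] [[0.958, 0.219, -0.185, 0.338], [-0.287, 0.719, -0.633, -0.61], [-0.006, 0.66, 0.752, 0.922], [0.0, 0.0, 0.0, 1.0]] 0.995941162109375
top [[397.11084753493765, 0.0, 252.07385582424592], [0.0, 397.11084753493765, 200.8934946697494], [0.0, 0.0, 1.0]] [[0.029, 0.998, -0.054, 0.466], [-0.999, 0.028, -0.015, 0.012], [-0.013, 0.054, 0.998, 1.244], [0.0, 0.0, 0.0, 1.0]] 0.9958241780598959
```

View pics/side0.png

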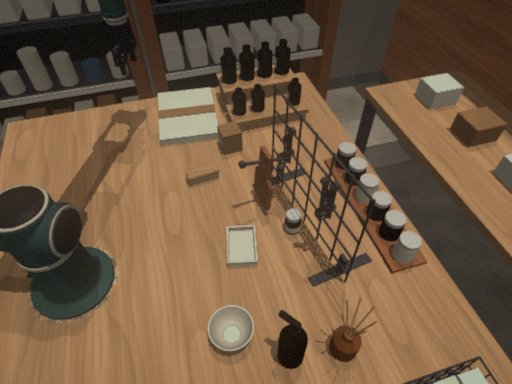

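View pics/top0.png

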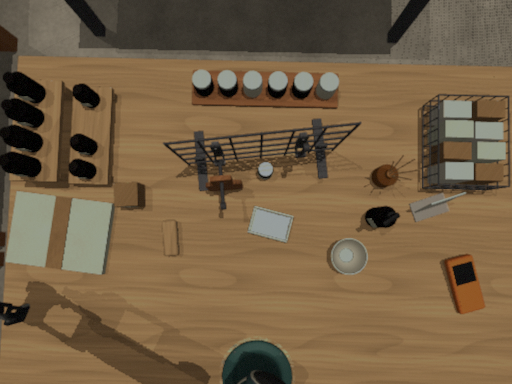

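The side view shows the board at (262,185) on its peg, knob at (242,164), and the spare bracket at (327,198). In the top view the panel's top wire runs from (167,145) to (357,123), with the board peg at (222,190) and the spare at (302,147).

```bash
cat > h.py <<'E'
import numpy as np,cv2
from scipy.spatial.transform import Rotation as R
def cloud(c,T=None):
    T=c["cam_to_world"] if T is None else T
    K=c["K"];z=c["range_z"];v,u=np.mgrid[:z.shape[0],:z.shape[1]]
    p=np.stack([(u-K[0,2])/K[0,0]*z,-(v-K[1,2])/K[1,1]*z,-z],-1)
    P=p@T[:3,:3].T+T[:3,3];P[z<=0]=np.nan;return P
E
python3 - <<'E'
from h import *
for n in("side","top"):
    c=dict(np.load(n+"0.npz"));P=cloud(c);hsv=cv2.cvtColor(c["color"],cv2.COLOR_BGR2HSV)
    x,y,z=P[...,0],P[...,1],P[...,2]
    m=(z>.335)&(z<.365)&(x>.5)&(x<.85)&(y<.35)&(y>-.35)&(hsv[...,2]<110)
    q=P[m][:,:2].astype(np.float32)
    vx,vy,x0,y0=cv2.fitLine(q,cv2.DIST_HUBER,0,.01,.01).ravel()
    t=(q-[x0,y0])@[vx,vy]; print(n,"topwire",m.sum(),vx,vy,[x0,y0],np.percentile(t,[0,2,50,98,100]),np.median(P[m][:,2]))
    e=[np.array([x0,y0])+k*np.array([vx,vy]) for k in(t.min(),t.max())];print(np.round(e,3).tolist(), 'yaw',np.degrees(np.arctan2(-vx*np.sign(vy),abs(vy))))
    ax=np.array([abs(vy),-vx*np.sign(vy)]);yy=np.array([-ax[1],ax[0]])
    o=np.mean(e,0)
    X=(P[...,:2]-o)@ax;Y=(P[...,:2]-o)@yy
    # things in front of wires
    f=(X<-.008)&(X>-.2)&(abs(Y)<.24)&(z>.1)&(z<.4)
    for lo in np.arange(-.2,.2,.02):
        k=f&(Y>=lo)&(Y<lo+.02)
        if k.sum()>3: print(round(lo,2),k.sum(),'X',np.round(np.percentile(X[k],[0,50,100]),3),'z',np.round(np.percentile(z[k],[0,50,100]),3))
    w=(hsv[...,0]<25)&(hsv[...,1]>90)&f&(z>.03)
    print('board px',w.sum(),'ranges',[np.round(np.percentile(a[w],[1,50,99]),3) for a in(X,Y,z)])
E
```

```text
side topwire 408 0.13393664 -0.9909899 [np.float32(0.67838436), np.float32(-0.077910654)] [-0.31121001 -0.30165177 -0.01606405  0.1414072   0.14307824] 0.3416821535989585
[[0.6370000243186951, 0.23000000417232513], [0.6980000138282776, -0.2199999988079071]] yaw 7.6971354
-0.12 302 X [-0.043 -0.031 -0.008] z [0.161 0.241 0.308]
-0.1 60 X [-0.042 -0.033 -0.01 ] z [0.162 0.184 0.306]
0.06 57 X [-0.091 -0.086 -0.077] z [0.1   0.119 0.133]
0.08 181 X [-0.091 -0.082 -0.07 ] z [0.101 0.169 0.219]
0.1 351 X [-0.158 -0.082 -0.008] z [0.1   0.192 0.266]
0.12 170 X [-0.155 -0.082 -0.008] z [0.1   0.181 0.252]
0.14 44 X [-0.089 -0.085 -0.069] z [0.102 0.143 0.219]
0.16 7 X [-0.088 -0.087 -0.084] z [0.1   0.116 0.128]
board px 714 ranges [array([-0.155, -0.082, -0.01 ]), array([-0.113,  0.103,  0.16 ]), array([0.101, 0.177, 0.296])]
top topwire 490 0.13052672 -0.99144477 [np.float32(0.67432517), np.float32(-0.014299639)] [-0.24962537 -0.24104181 -0.02590119  0.19672485  0.20319682] 0.34316347122508917
[[0.6420000195503235, 0.2329999953508377], [0.7009999752044678, -0.2160000056028366]] yaw 7.5000305
-0.12 109 X [-0.043 -0.033 -0.008] z [0.163 0.251 0.31 ]
-0.1 57 X [-0.042 -0.027 -0.009] z [0.167 0.186 0.309]
0.06 38 X [-0.089 -0.082 -0.075] z [0.109 0.128 0.135]
0.08 84 X [-0.089 -0.083 -0.026] z [0.103 0.18  0.221]
0.1 319 X [-0.158 -0.079 -0.008] z [0.101 0.197 0.269]
0.12 107 X [-0.155 -0.079 -0.012] z [0.107 0.189 0.256]
0.14 39 X [-0.088 -0.083 -0.073] z [0.101 0.131 0.219]
0.16 9 X [-0.087 -0.083 -0.076] z [0.106 0.125 0.129]
board px 384 ranges [array([-0.149, -0.082, -0.015]), array([-0.117,  0.109,  0.163]), array([0.106, 0.184, 0.252])]
```

Run:
```python
import cv2
a=cv2.imread("pics/side0.png")[80:290,215:385];b=cv2.imread("pics/top0.png")[100:250,150:370]
a=cv2.resize(a,None,fx=2.85,fy=2.85,interpolation=2);b=cv2.resize(b,None,fx=1.4,fy=1.4)
import numpy as np
o=np.zeros((600,800,3),np.uint8);o[:a.shape[0],:a.shape[1]]=a;o[:b.shape[0],490:490+b.shape[1]]=b[:,:310];cv2.imwrite("pics/crop1.png",o)
```

```text
(no output)
```

View pics/crop1.png

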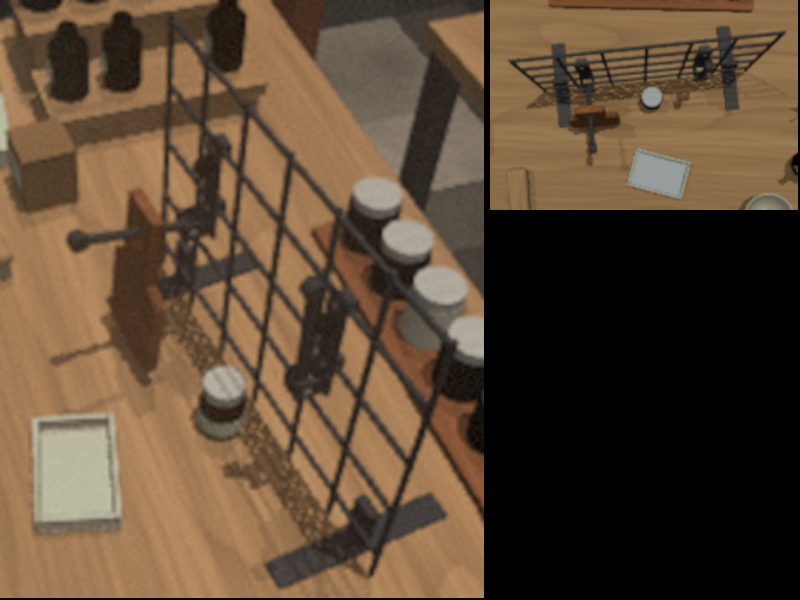

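The panel is yawed about 7.6°, with the board peg at panel Y≈+0.11 and the spare at ≈-0.11. Next I refine the knob positions and make a helper that turns a target pose into jog deltas.

```bash
cat >> h.py <<'E'
YAW=np.radians(7.6);AX=np.array([np.cos(YAW),np.sin(YAW)]);AY=np.array([-AX[1],AX[0]]);O=np.array([.6695,.007])
def P2W(X,Y,z): return np.r_[O+X*AX+Y*AY,z]
def W2P(p): p=np.asarray(p);d=p[...,:2]-O;return np.stack([d@AX,d@AY,p[...,2]],-1)
def tool(yaw,tilt):  # tool y at world angle yaw(deg); tilt: approach leaned about tool y so body leans to tool +x side
    y=np.array([np.cos(np.radians(yaw)),np.sin(np.radians(yaw)),0]);z=np.array([0,0,-1.])
    return R.from_matrix(np.c_[np.cross(y,z),y,z])*R.from_rotvec([0,np.radians(-tilt),0])
def delta(X,Y,z,yaw,tilt=0,ahead=.003):
    """grasp point target in panel coords -> tool-frame jog numbers"""
    from station import state
    s=state();Rc=R.from_rotvec(s["tcp_rot"]);Rt=tool(yaw,tilt)
    t=P2W(X,Y,z)-Rt.apply([0,0,ahead]);d=Rc.inv().apply(t-s["eef_pos"])
    print("pos",np.round(d/.8,4).tolist(),"rot",np.round(np.degrees((Rc.inv()*Rt).as_rotvec())/60,4).tolist())
def where():
    from station import state
    s=state();Rc=R.from_rotvec(s["tcp_rot"]);g=s["eef_pos"]+Rc.apply([0,0,.003])
    print("t",round(s["time_s"],2),"panel",np.round(W2P(g),4),"z",np.round(Rc.apply([0,0,1]),3),"y",np.round(Rc.apply([0,1,0]),3),"w",round(s["width"],4),"F",np.round(s["wrist_force"],1))
E
python3 - <<'E'
from h import *
for n in("side","top"):
    c=dict(np.load(n+"0.npz"));P=cloud(c);q=W2P(P);X,Y,z=q[...,0],q[...,1],q[...,2]
    for nm,m in dict(knobF=(X<-.138)&(X>-.17)&(z>.18)&(z<.23)&(abs(Y-.11)<.04),rodF=(X<-.095)&(X>-.135)&(z>.178)&(z<.21)&(abs(Y-.11)<.03),
      knobS=(X<-.012)&(X>-.06)&(z>.288)&(z<.32)&(abs(Y+.11)<.04),rodS=(X<-.022)&(X>-.06)&(z>.22)&(z<.28)&(abs(Y+.11)<.04),
      boardtop=(X<-.06)&(X>-.105)&(z>.21)&(z<.23)&(abs(Y-.11)<.05),blade=(X<-.06)&(X>-.105)&(z>.1)&(z<.13)&(abs(Y-.11)<.07),wire=(abs(X)<.02)&(z>.337)&(z<.36)&(abs(Y)<.23),tin=(z>.06)&(z<.08)&(abs(Y)<.06)&(X<-.01)&(X>-.12)).items():
        if m.sum(): print(n,nm,m.sum(),*[np.round(np.percentile(a[m],[2,50,98]),4) for a in(X,Y,z)])
delta(-.06,-.11,.44,97.6,20)
where()
E
```

```text
side knobF 54 [-0.1602 -0.1515 -0.1387] [0.1076 0.1106 0.1215] [0.1931 0.2041 0.2102]
side rodF 47 [-0.133  -0.1145 -0.0963] [0.1096 0.113  0.1177] [0.1871 0.1952 0.2011]
side knobS 75 [-0.045  -0.0381 -0.0268] [-0.1116 -0.1089 -0.0975] [0.2891 0.3013 0.3072]
side rodS 88 [-0.0391 -0.0352 -0.0223] [-0.1103 -0.1074 -0.0997] [0.2231 0.2493 0.2779]
side boardtop 90 [-0.0853 -0.0793 -0.0715] [0.0865 0.1117 0.1425] [0.2108 0.2167 0.219 ]
side blade 150 [-0.0931 -0.0906 -0.081 ] [0.0634 0.0985 0.1604] [0.1003 0.1152 0.1293]
side wire 425 [-0.0047 -0.0025  0.0013] [-0.226  -0.0518  0.2134] [0.338  0.3416 0.3463]
side tin 172 [-0.0684 -0.0503 -0.0295] [-0.031  -0.0135  0.0087] [0.0605 0.0709 0.074 ]
top knobF 39 [-0.1548 -0.1465 -0.1382] [0.1087 0.1153 0.122 ] [0.201  0.2085 0.2144]
top rodF 54 [-0.1327 -0.1163 -0.0974] [0.1109 0.1153 0.1203] [0.1943 0.1986 0.2041]
top knobS 52 [-0.0408 -0.0323 -0.0237] [-0.1095 -0.1022 -0.0969] [0.2924 0.3057 0.3098]
top rodS 17 [-0.0345 -0.0331 -0.0273] [-0.1062 -0.1001 -0.0989] [0.2214 0.2422 0.2717]
top boardtop 116 [-0.081  -0.0744 -0.0678] [0.0884 0.1155 0.1421] [0.2104 0.2183 0.2211]
top blade 75 [-0.0863 -0.0843 -0.0728] [0.0653 0.1095 0.1651] [0.1017 0.121  0.1294]
top wire 535 [-0.0005  0.0022  0.0057] [-2.198e-01 -1.000e-04  2.200e-01] [0.3391 0.3431 0.348 ]
top tin 166 [-0.0634 -0.0441 -0.0246] [-0.028  -0.0092  0.0099] [0.0681 0.0726 0.0772]
pos [-0.7731, -0.6738, -0.2371] rot [-0.0891, -0.3262, -0.4944]
t 0.1 panel [-0.3275  0.6657  0.2491] z [-0.001 -0.002 -1.   ] y [ 0.381  0.925 -0.002] w 0.0855 F [-0.3 -0.2  0.3]
```

```bash
python3 -m jog '[{"delta_pos":[0,0,-0.08],"delta_rot":[0,0,0],"grip":-1},{"delta_pos":[0,0,-0.16],"delta_rot":[0,0,0],"grip":-0.2},{"delta_pos":[-0.06,-0.05,-0.21],"delta_rot":[-0.01,-0.05,-0.08],"grip":-0.2},{"delta_pos":[-0.12,-0.1,-0.23],"delta_rot":[-0.03,-0.12,-0.2],"grip":-0.2},{"delta_pos":[-0.18,-0.15,-0.237],"delta_rot":[-0.05,-0.2,-0.3],"grip":-0.2}]' | tail -3; python3 -c "
from h import *
where();delta(-.06,-.1035,.44,97.6,20)"
```

```text
tcp_rot: [0.104, 2.922, 0.015]
wrist_force: [0.6, 0.5, 0.0]
width: 0.0511
t 0.72 panel [-0.2658  0.5021  0.4388] z [ 0.216  0.003 -0.976] y [0.069 0.997 0.018] w 0.0511 F [0.6 0.5 0. ]
pos [-0.3967, -0.6901, 0.0736] rot [-0.0374, -0.1235, -0.1899]
```

```bash
python3 -m jog '[{"delta_pos":[-0.04,-0.065,0.007],"delta_rot":[-0.01,-0.03,-0.05],"grip":-0.2},{"delta_pos":[-0.078,-0.135,0.014],"delta_rot":[-0.02,-0.06,-0.1],"grip":-0.2},{"delta_pos":[-0.117,-0.203,0.021],"delta_rot":[-0.037,-0.12,-0.19],"grip":-0.2},{"delta_pos":[-0.156,-0.27,0.028],"delta_rot":[-0.037,-0.1235,-0.19],"grip":-0.2},{"delta_pos":[-0.195,-0.34,0.036],"delta_rot":[-0.037,-0.1235,-0.19],"grip":-0.2}]' >/dev/null; python3 -c "
from h import *
where();delta(-.06,-.1035,.44,97.6,20)"
```

```text
t 1.35 panel [-0.1661  0.2056  0.4394] z [ 0.34   0.045 -0.94 ] y [-0.133  0.991 -0.   ] w 0.0512 F [ 1.  -0.6  0.2]
pos [-0.1246, -0.3865, 0.0448] rot [-0.0002, 0.0005, 0.0009]
```

```bash
python3 -m jog '[{"delta_pos":[-0.022,-0.072,0.008],"delta_rot":[0,0,0],"grip":-0.2},{"delta_pos":[-0.046,-0.145,0.017],"delta_rot":[0,0,0],"grip":-0.2},{"delta_pos":[-0.07,-0.218,0.025],"delta_rot":[0,0,0],"grip":-0.2},{"delta_pos":[-0.093,-0.29,0.034],"delta_rot":[0,0,0],"grip":-0.2},{"delta_pos":[-0.116,-0.36,0.042],"delta_rot":[0,0,0],"grip":-0.2}]' >/dev/null; python3 -m jog '[{"delta_pos":[-0.009,-0.026,0.003],"delta_rot":[0,0,0],"grip":-0.2},{"delta_pos":[-0.009,-0.026,0.003],"delta_rot":[0,0,0],"grip":-0.2},{"delta_pos":[-0.009,-0.026,0.003],"delta_rot":[0,0,0],"grip":-0.2},{"delta_pos":[-0.009,-0.026,0.003],"delta_rot":[0,0,0],"grip":-0.2},{"delta_pos":[-0.009,-0.026,0.003],"delta_rot":[0,0,0],"grip":-0.2}]' >/dev/null
python3 - <<'E'
from h import *
from station import *
where();delta(-.031,-.1035,.299,97.6,20)
s=state();c=read_camera("wrist");cv2.imwrite("pics/w1.png",c["color"])
T=np.eye(4);T[:3,:3]=R.from_rotvec(s["tcp_rot"]).as_matrix();T[:3,3]=s["eef_pos"]
q=W2P(cloud(c,T@c["hand_eye"]));X,Y,z=q[...,0],q[...,1],q[...,2]
for nm,m in dict(knobS=(X<-.012)&(X>-.06)&(z>.288)&(z<.33)&(abs(Y+.11)<.04),wire=(abs(X)<.02)&(z>.337)&(z<.36)&(abs(Y)<.23)).items():
    if m.sum(): print(nm,m.sum(),*[np.round(np.percentile(a[m],[2,50,98]),4) for a in(X,Y,z)])
E
```

```text
t 2.6 panel [-0.0598 -0.1039  0.4399] z [ 0.34   0.046 -0.939] y [-0.134  0.991 -0.   ] w 0.0511 F [ 0.4  0.8 -0.2]
pos [0.0266, 0.0004, 0.1778] rot [0.0004, 0.0007, 0.0016]
knobS 383 [-0.0424 -0.037  -0.0248] [-0.111  -0.1042 -0.0974] [0.2953 0.3052 0.3077]
wire 3180 [-0.0019 -0.0002  0.0037] [-0.2233 -0.0601  0.0989] [0.3386 0.3424 0.3464]
```

View pics/w1.png

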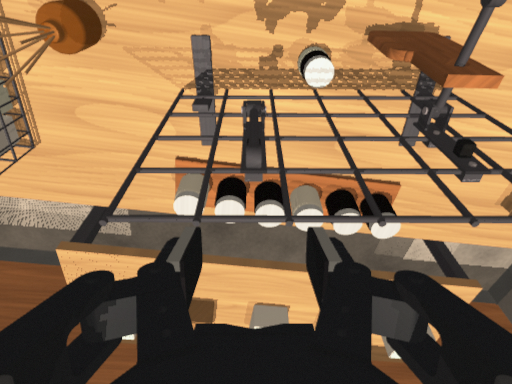

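The knob is at (254,105), centred between the fingers. The wrist depth gives Y≈-0.104, X≈-0.033, z≈0.297, which agrees with the other views.

```bash
python3 -m jog '[{"delta_pos":[0.016,0,0.06],"delta_rot":[0,0,0],"grip":-0.2},{"delta_pos":[0.026,0,0.11],"delta_rot":[0,0,0],"grip":-0.2},{"delta_pos":[0.029,0,0.15],"delta_rot":[0,0,0],"grip":-0.2},{"delta_pos":[0.029,0,0.176],"delta_rot":[0,0,0],"grip":-0.2},{"delta_pos":[0.029,0,0.176],"delta_rot":[0,0,0],"grip":-0.2}]' >/dev/null; python3 -c "
from h import *
where()";  python3 -m jog '[{"delta_pos":[0,0,0],"delta_rot":[0,0,0],"grip":0.3},{"delta_pos":[0,0,0],"delta_rot":[0,0,0],"grip":0.5},{"delta_pos":[0,0,0],"delta_rot":[0,0,0],"grip":1},{"delta_pos":[0,0,0],"delta_rot":[0,0,0],"grip":1},{"delta_pos":[0,0,0],"delta_rot":[0,0,0],"grip":1}]' >/dev/null; python3 -c "
from h import *
where()
G=np.array([-.033,-.104,.297])
for a in (.3,.6,.9,1.15,1.36,1.42): print(a,); delta(-.031-.122*np.sin(a)*1,-.104,.175+.122*np.cos(a)+.001,97.6,20)
"
```

```text
t 3.27 panel [-0.0337 -0.1034  0.2977] z [ 0.337  0.047 -0.94 ] y [-0.134  0.991  0.001] w 0.0515 F [ 0.   0.1 -0. ]
t 3.9 panel [-0.0331 -0.1041  0.2997] z [ 0.34   0.045 -0.939] y [-0.134  0.991 -0.001] w 0.0129 F [-1.  -2.1  5.6]
0.3
pos [0.043, 0.0003, -0.0061] rot [0.0001, 0.0006, 0.0017]
0.6
pos [0.0883, 0.0003, -0.0015] rot [0.0001, 0.0006, 0.0017]
0.9
pos [0.1303, 0.0004, 0.0162] rot [0.0001, 0.0006, 0.0017]
1.15
pos [0.16, 0.0005, 0.04] rot [0.0001, 0.0006, 0.0017]
1.36
pos [0.1797, 0.0005, 0.0651] rot [0.0001, 0.0006, 0.0017]
1.42
pos [0.1843, 0.0005, 0.073] rot [0.0001, 0.0006, 0.0017]
```

```bash
python3 -m jog '[{"delta_pos":[0.02,0,-0.005],"delta_rot":[0,0,0],"grip":1},{"delta_pos":[0.043,0,-0.006],"delta_rot":[0,0,0],"grip":1},{"delta_pos":[0.066,0,-0.005],"delta_rot":[0,0,0],"grip":1},{"delta_pos":[0.088,0,-0.0015],"delta_rot":[0,0,0],"grip":1},{"delta_pos":[0.088,0,-0.0015],"delta_rot":[0,0,0],"grip":1}]' >/dev/null; python3 -c "
from h import *
where()
for a in (.75,.9,1.05,1.2,1.36,1.4): print(a,); delta(-.031-.122*np.sin(a)*1,-.104,.175+.122*np.cos(a)+.001,97.6,20)
"
```

```text
t 4.53 panel [-0.1    -0.1041  0.2776] z [ 0.341  0.045 -0.939] y [-0.133  0.991 -0.   ] w 0.0128 F [-1.9  0.8  5.1]
0.75
pos [0.0219, 0.0001, 0.0084] rot [-0.0001, 0.0023, 0.0012]
0.9
pos [0.0422, 0.0002, 0.0188] rot [-0.0001, 0.0023, 0.0012]
1.05
pos [0.0608, 0.0002, 0.0322] rot [-0.0001, 0.0023, 0.0012]
1.2
pos [0.0771, 0.0002, 0.0481] rot [-0.0001, 0.0023, 0.0012]
1.36
pos [0.0917, 0.0002, 0.0677] rot [-0.0001, 0.0023, 0.0012]
1.4
pos [0.0949, 0.0002, 0.0729] rot [-0.0001, 0.0023, 0.0012]
```

```bash
python3 -m jog '[{"delta_pos":[0.022,0,0.0084],"delta_rot":[0,0,0],"grip":1},{"delta_pos":[0.042,0,0.019],"delta_rot":[0,0,0],"grip":1},{"delta_pos":[0.061,0,0.032],"delta_rot":[0,0,0],"grip":1},{"delta_pos":[0.077,0,0.048],"delta_rot":[0,0,0],"grip":1},{"delta_pos":[0.077,0,0.048],"delta_rot":[0,0,0],"grip":1}]' >/dev/null; python3 -c "
from h import *
where()
for a in (1.28,1.36,1.42,1.46): print(a,); delta(-.031-.122*np.sin(a)*1,-.104,.175+.122*np.cos(a)+.001,97.6,20)
"
```

```text
t 5.15 panel [-0.1451 -0.104   0.2201] z [ 0.341  0.046 -0.939] y [-0.133  0.991 -0.   ] w 0.0128 F [-2.  -0.2  2.5]
1.28
pos [0.0072, 0.0, 0.0095] rot [0.0002, 0.0021, 0.0007]
1.36
pos [0.0141, 0.0, 0.0196] rot [0.0002, 0.0021, 0.0007]
1.42
pos [0.0188, 0.0, 0.0274] rot [0.0002, 0.0021, 0.0007]
1.46
pos [0.0216, 0.0, 0.0328] rot [0.0002, 0.0021, 0.0007]
```

```bash
python3 -m jog '[{"delta_pos":[0.0072,0,0.0095],"delta_rot":[0,0,0],"grip":1},{"delta_pos":[0.0141,0,0.0196],"delta_rot":[0,0,0],"grip":1},{"delta_pos":[0.017,0,0.0245],"delta_rot":[0,0,0],"grip":1},{"delta_pos":[0.018,0,0.027],"delta_rot":[0,0,0],"grip":1},{"delta_pos":[0.018,0,0.027],"delta_rot":[0,0,0],"grip":1}]' >/dev/null; python3 -c "
from h import *
where()"
```

```text
t 5.78 panel [-0.1514 -0.104   0.1952] z [ 0.34   0.046 -0.939] y [-0.133  0.991  0.   ] w 0.0128 F [-5.  -0.7  5.5]
```

```bash
python3 -m jog '[{"delta_pos":[0.001,0,0.002],"delta_rot":[0,0,0],"grip":1},{"delta_pos":[0.002,0,0.004],"delta_rot":[0,0,0],"grip":1},{"delta_pos":[0.002,0,0.006],"delta_rot":[0,0,0],"grip":1},{"delta_pos":[0.002,0,0.006],"delta_rot":[0,0,0],"grip":1},{"delta_pos":[0.002,0,0.006],"delta_rot":[0,0,0],"grip":1}]' >/dev/null; python3 -c "
from h import *
from station import *
where()
for n in('side','top'):
    c=read_camera(n);q=W2P(cloud(c));X,Y,z=q[...,0],q[...,1],q[...,2]
    for a,b in((-.075,-.055),(-.095,-.075),(-.115,-.095),(-.135,-.115)):
        for y0 in(-.104,.115):
            m=(X>a)&(X<b)&(abs(Y-y0)<.012)&(z>.15)&(z<.215)
            if m.sum():print(n,a,y0,m.sum(),np.round(np.percentile(z[m],[5,50,95]),4),np.round(np.median(Y[m]),4))
"
```

```text
t 6.4 panel [-0.1515 -0.104   0.193 ] z [ 0.339  0.046 -0.94 ] y [-0.135  0.991  0.   ] w 0.0127 F [-18.3   0.6  20.5]
side -0.075 -0.104 29 [0.1812 0.1849 0.1886] -0.1063
side -0.075 0.115 6 [0.1796 0.1844 0.2076] 0.1119
side -0.095 -0.104 29 [0.1844 0.1901 0.1933] -0.1064
side -0.095 0.115 64 [0.158  0.1901 0.2114] 0.1145
side -0.115 -0.104 32 [0.1895 0.1934 0.1974] -0.1077
side -0.115 0.115 1 [0.1932 0.1932 0.1932] 0.1136
side -0.135 -0.104 30 [0.1944 0.1983 0.2015] -0.1068
top -0.075 -0.104 28 [0.1849 0.1875 0.1917] -0.1036
top -0.075 0.115 13 [0.1829 0.1872 0.2008] 0.1169
top -0.095 -0.104 27 [0.1875 0.1919 0.1967] -0.1033
top -0.095 0.115 47 [0.1573 0.1925 0.2094] 0.1143
top -0.115 -0.104 27 [0.1927 0.1953 0.1982] -0.1035
top -0.115 0.115 25 [0.192  0.1963 0.2001] 0.1152
top -0.135 -0.104 31 [0.1964 0.2002 0.2051] -0.1036
top -0.135 0.115 28 [0.1974 0.1999 0.2036] 0.1159
```

Force rises to about 27 N and the rod heights match the other peg, so the spare is at its stop. I relieve the force, release, and move up and over to the board.

```bash
python3 -m jog '[{"delta_pos":[-0.002,0,-0.006],"delta_rot":[0,0,0],"grip":1},{"delta_pos":[-0.002,0,-0.006],"delta_rot":[0,0,0],"grip":-0.2},{"delta_pos":[-0.002,0,-0.006],"delta_rot":[0,0,0],"grip":-0.2},{"delta_pos":[-0.002,0,-0.05],"delta_rot":[0,0,0],"grip":-0.2},{"delta_pos":[-0.002,0,-0.12],"delta_rot":[0,0,0],"grip":-0.2}]' >/dev/null; python3 -c "
from h import *
where();delta(-.078,.115,.30,7.6,0)"
```

```text
t 7.12 panel [-0.185  -0.103   0.2809] z [ 0.332  0.049 -0.942] y [-0.135  0.991  0.004] w 0.051 F [ 1.4 -0.8 -0.3]
pos [-0.1356, 0.2722, 0.0238] rot [0.2599, 0.2535, 1.4862]
```

```bash
python3 -m jog '[{"delta_pos":[-0.01,0.03,-0.06],"delta_rot":[0.029,0.028,0.165],"grip":-0.2},{"delta_pos":[-0.04,0.08,-0.06],"delta_rot":[0.058,0.056,0.33],"grip":-0.2},{"delta_pos":[-0.07,0.14,-0.05],"delta_rot":[0.087,0.084,0.495],"grip":-0.2},{"delta_pos":[-0.1,0.2,-0.04],"delta_rot":[0.116,0.112,0.66],"grip":-0.2},{"delta_pos":[-0.13,0.26,-0.03],"delta_rot":[0.145,0.14,0.825],"grip":-0.2}]' >/dev/null; python3 -c "
from h import *
where();delta(-.078,.115,.31,7.6,0)"
```

```text
t 7.75 panel [-0.1072  0.0833  0.3383] z [ 0.186 -0.044 -0.982] y [0.574 0.816 0.072] w 0.0511 F [ 0.6 -1.  -0.6]
pos [0.0063, 0.0515, 0.0386] rot [0.135, 0.1315, 0.7796]
```

```bash
python3 -m jog '[{"delta_pos":[0.002,0.012,0],"delta_rot":[0.029,0.028,0.165],"grip":-0.2},{"delta_pos":[0.003,0.025,0.01],"delta_rot":[0.058,0.056,0.33],"grip":-0.2},{"delta_pos":[0.005,0.038,0.02],"delta_rot":[0.087,0.084,0.495],"grip":-0.2},{"delta_pos":[0.006,0.0515,0.03],"delta_rot":[0.116,0.112,0.66],"grip":-0.2},{"delta_pos":[0.0063,0.0515,0.0386],"delta_rot":[0.135,0.1315,0.78],"grip":-0.2}]' >/dev/null
python3 - <<'E'
from h import *
from station import *
where();delta(-.077,.115,.2205,7.6,0)
s=state();c=read_camera("wrist");cv2.imwrite("pics/w2.png",c["color"])
T=np.eye(4);T[:3,:3]=R.from_rotvec(s["tcp_rot"]).as_matrix();T[:3,3]=s["eef_pos"]
q=W2P(cloud(c,T@c["hand_eye"]));X,Y,z=q[...,0],q[...,1],q[...,2]
m=(X>-.11)&(X<-.05)&(z>.209)&(z<.24)&(abs(Y-.115)<.05)
print(m.sum(),*[np.round(np.percentile(a[m],[2,50,98]),4) for a in(X,Y,z)])
if m.sum()>20:
    pf=np.polyfit(Y[m],X[m],1);print('slope deg',np.degrees(np.arctan(pf[0])))
E
```

```text
t 8.38 panel [-0.078   0.1156  0.3083] z [-0.004  0.    -1.   ] y [ 0.992  0.128 -0.004] w 0.0511 F [-0.7  0.1 -0.5]
pos [-0.0008, 0.0016, 0.1098] rot [-0.0035, -0.0005, -0.0039]
1415 [-0.0809 -0.0743 -0.0679] [0.0895 0.1187 0.1441] [0.2115 0.2182 0.2197]
slope deg 0.8943776388744468
```

View pics/w2.png

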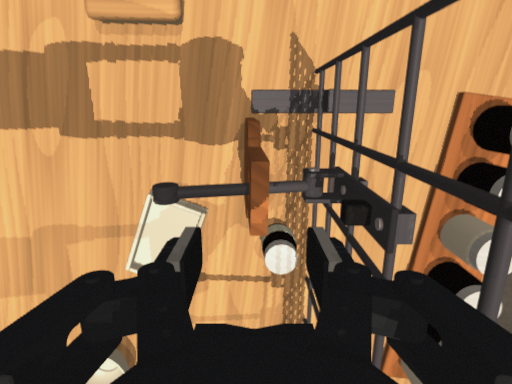

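The board's top edge is at (259,180), with top z≈0.2185, Y≈0.116 and X≈-0.0755. I descend with the tips kept above the rod and close.

```bash
python3 -m jog '[{"delta_pos":[-0.0008,0.0035,0.04],"delta_rot":[-0.0035,0,-0.004],"grip":-0.2},{"delta_pos":[-0.0008,0.0035,0.08],"delta_rot":[-0.0035,0,-0.004],"grip":-0.2},{"delta_pos":[-0.0008,0.0035,0.1],"delta_rot":[-0.0035,0,-0.004],"grip":-0.2},{"delta_pos":[-0.0008,0.0035,0.111],"delta_rot":[-0.0035,0,-0.004],"grip":-0.2},{"delta_pos":[-0.0008,0.0035,0.111],"delta_rot":[-0.0035,0,-0.004],"grip":-0.2}]' >/dev/null; python3 -c "
from h import *
where()";  python3 -m jog '[{"delta_pos":[0,0,0],"delta_rot":[0,0,0],"grip":0.3},{"delta_pos":[0,0,0],"delta_rot":[0,0,0],"grip":0.5},{"delta_pos":[0,0,0],"delta_rot":[0,0,0],"grip":0.8},{"delta_pos":[0,0,0],"delta_rot":[0,0,0],"grip":1},{"delta_pos":[0,0,0],"delta_rot":[0,0,0],"grip":1}]' >/dev/null; python3 -c "
from h import *
where();delta(-.0755,.1165,.2295,7.6)"
```

```text
t 9.05 panel [-0.076   0.1143  0.2183] z [-0.002  0.    -1.   ] y [ 0.992  0.129 -0.002] w 0.0514 F [-0.3  0.  -0. ]
t 9.68 panel [-0.0751  0.1144  0.2194] z [ 0.     0.001 -1.   ] y [0.992 0.129 0.   ] w 0.0117 F [1.6 0.5 5.1]
pos [0.0027, -0.0006, -0.0126] rot [0.0003, -0.0006, -0.0032]
```

```bash
python3 -m jog '[{"delta_pos":[0,0,-0.002],"delta_rot":[0,0,0],"grip":1},{"delta_pos":[0,0,-0.005],"delta_rot":[0,0,0],"grip":1},{"delta_pos":[0,0,-0.009],"delta_rot":[0,0,0],"grip":1},{"delta_pos":[0,0,-0.0125],"delta_rot":[0,0,0],"grip":1},{"delta_pos":[0,0,-0.0125],"delta_rot":[0,0,0],"grip":1}]' >/dev/null
python3 - <<'E'
from h import *
from station import *
where()
for n in("side","top"):
    c=read_camera(n);np.savez(n+"1.npz",**c);cv2.imwrite(f"pics/{n}1.png",c["color"][100:260,190:330] if n=="side" else c["color"][120:250,150:330])
    q=W2P(cloud(c));X,Y,z=q[...,0],q[...,1],q[...,2];hsv=cv2.cvtColor(c["color"],cv2.COLOR_BGR2HSV)
    for lo in(.05,.08,.11):
        m=(X>-.13)&(X<-.04)&(z>lo)&(z<lo+.025)&(abs(Y-.115)<.09)&(hsv[...,1]>80)
        if m.sum()>3:print(n,lo,m.sum(),*[np.round(np.percentile(a[m],[2,50,98]),4) for a in(X,Y)])
E
```

```text
t 10.3 panel [-0.0749  0.1144  0.2297] z [ 0.001  0.001 -1.   ] y [0.992 0.129 0.001] w 0.0119 F [-0.4  0.1 -2. ]
side 0.05 106 [-0.0909 -0.0896 -0.0777] [0.0634 0.1007 0.1629]
side 0.08 102 [-0.0899 -0.0886 -0.08  ] [0.0628 0.1039 0.1639]
side 0.11 119 [-0.089  -0.0876 -0.0768] [0.0634 0.0947 0.1588]
top 0.05 10 [-0.0855 -0.085  -0.0843] [0.0659 0.1533 0.1633]
top 0.08 13 [-0.0847 -0.0841 -0.0767] [0.0636 0.1121 0.1653]
top 0.11 15 [-0.0841 -0.0826 -0.0746] [0.0648 0.0683 0.1652]
```

```bash
python3 -c "
import cv2
a=cv2.imread('pics/side1.png');cv2.imwrite('pics/side1b.png',cv2.resize(a,None,fx=4,fy=3.7))"
```

```text
(no output)
```

View pics/side1b.png

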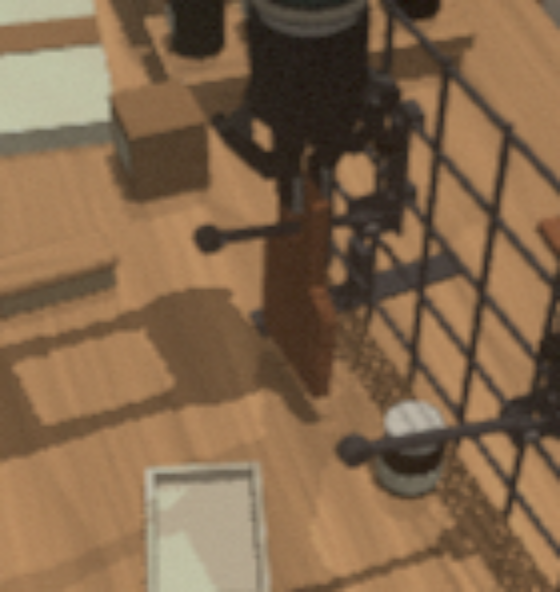

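The board is held: -2.0 N matches its weight, and it is centred at Y≈0.114 and upright. Next I draw it off along the rod, level at knob height as it passes the knob.

```bash
python3 -m jog '[{"delta_pos":[0,-0.015,-0.004],"delta_rot":[0,0,0],"grip":1},{"delta_pos":[0,-0.03,-0.008],"delta_rot":[0,0,0],"grip":1},{"delta_pos":[0,-0.044,-0.0116],"delta_rot":[0,0,0],"grip":1},{"delta_pos":[0,-0.058,-0.015],"delta_rot":[0,0,0],"grip":1},{"delta_pos":[0,-0.065,-0.0165],"delta_rot":[0,0,0],"grip":1}]' >/dev/null; python3 -c "
from h import *
where();delta(-.205,.1146,.243,7.6)"
```

```text
t 11.03 panel [-0.1279  0.1145  0.2431] z [ 0.001  0.001 -1.   ] y [0.992 0.129 0.001] w 0.0118 F [-0.1 -0.  -1.7]
pos [-0.0002, -0.0964, 0.0] rot [0.0008, -0.0006, -0.0031]
```

```bash
python3 -m jog '[{"delta_pos":[0,-0.015,0],"delta_rot":[0,0,0],"grip":1},{"delta_pos":[0,-0.035,0],"delta_rot":[0,0,0],"grip":1},{"delta_pos":[0,-0.055,0],"delta_rot":[0,0,0],"grip":1},{"delta_pos":[0,-0.077,0],"delta_rot":[0,0,0],"grip":1},{"delta_pos":[0,-0.1,0],"delta_rot":[0,0,0],"grip":1}]' >/dev/null; python3 -c "
from h import *
where();delta(-.205,-.104,.243,7.6)"
```

```text
t 11.65 panel [-0.2092  0.1148  0.2429] z [ 0.001  0.001 -1.   ] y [0.992 0.129 0.001] w 0.0114 F [ 0.5 -1.9 -1.8]
pos [-0.2735, 0.0062, -0.0002] rot [0.0007, -0.0006, -0.0031]
```

```bash
python3 -m jog '[{"delta_pos":[-0.04,0.001,0],"delta_rot":[0,0,-0.003],"grip":1},{"delta_pos":[-0.1,0.003,0],"delta_rot":[0,0,-0.003],"grip":1},{"delta_pos":[-0.17,0.005,0],"delta_rot":[0,0,-0.003],"grip":1},{"delta_pos":[-0.23,0.006,0],"delta_rot":[0,0,-0.003],"grip":1},{"delta_pos":[-0.2735,0.006,0],"delta_rot":[0,0,-0.003],"grip":1}]' >/dev/null; python3 -m jog '[{"delta_pos":[-0.001,0,0],"delta_rot":[0,0,0],"grip":1},{"delta_pos":[-0.001,0,0],"delta_rot":[0,0,0],"grip":1},{"delta_pos":[-0.001,0,0],"delta_rot":[0,0,0],"grip":1},{"delta_pos":[-0.001,0,0],"delta_rot":[0,0,0],"grip":1},{"delta_pos":[-0.001,0,0],"delta_rot":[0,0,0],"grip":1}]' >/dev/null;python3 - <<'E'
from h import *
from station import *
where();delta(-.205,-.104,.243,7.6)
for n in("side","top"):
    c=read_camera(n);a=c["color"];np.savez(n+"2.npz",**c)
    q=W2P(cloud(c));X,Y,z=q[...,0],q[...,1],q[...,2];hsv=cv2.cvtColor(a,cv2.COLOR_BGR2HSV)
    for nm,m in dict(blade=(X<-.18)&(X>-.24)&(z>.06)&(z<.15)&(abs(Y+.105)<.08)&(hsv[...,1]>80),knob=(X<-.138)&(X>-.165)&(z>.18)&(z<.215)&(abs(Y+.105)<.03),rod=(X<-.06)&(X>-.13)&(z>.175)&(z<.21)&(abs(Y+.105)<.02)).items():
        if m.sum()>3:print(n,nm,m.sum(),*[np.round(np.percentile(v[m],[2,50,98]),4) for v in(X,Y,z)])
    if n=="side": cv2.imwrite("pics/s2.png",cv2.resize(a[130:290,210:370],None,fx=3.7,fy=3.7))
E
```

```text
t 12.9 panel [-0.2059 -0.1059  0.243 ] z [ 0.001  0.    -1.   ] y [0.991 0.132 0.001] w 0.0115 F [-0.6 -0.3 -1.5]
pos [0.0023, 0.0011, 0.0] rot [0.0012, -0.0002, -0.0003]
side blade 388 [-0.2194 -0.2178 -0.2078] [-0.1582 -0.1252 -0.0675] [0.0621 0.1097 0.149 ]
side knob 46 [-0.1584 -0.1514 -0.1398] [-0.1121 -0.1098 -0.0989] [0.1999 0.2095 0.2144]
side rod 101 [-0.1283 -0.0957 -0.0611] [-0.1102 -0.1065 -0.1017] [0.1847 0.1957 0.2055]
top blade 18 [-0.2146 -0.2097 -0.2036] [-0.0749 -0.0554 -0.0535] [0.0755 0.1329 0.149 ]
top rod 100 [-0.1293 -0.0966 -0.0609] [-0.1081 -0.1034 -0.0989] [0.1875 0.1989 0.2089]
```

View pics/s2.png

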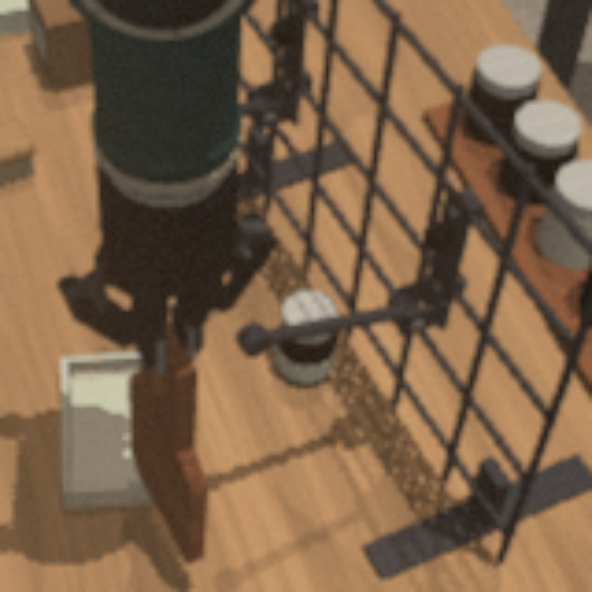

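The board is centred and the counter is clear, but the opened rod reads a few mm higher than when pressed, so my relieve move may have lifted it. I fit the rod slope in both captures to check.

Run:
```python
from h import *
for f,y0 in(("side0",.115),("top0",.115),("side2",-.105),("top2",-.105),("side2",.115),("top2",.115)):
    c=dict(np.load(f+".npz"));q=W2P(cloud(c));X,Y,z=q[...,0],q[...,1],q[...,2]
    m=(X<-.045)&(X>-.135)&(abs(Y-y0)<.01)&(z>.17)&(z<.22)
    if f[-1]=="0": m&=(X<-.098)
    p=cv2.fitLine(np.c_[X[m],z[m]].astype(np.float32),cv2.DIST_HUBER,0,.01,.01).ravel()
    r=-p[1]/p[0];print(f,y0,m.sum(),"rise deg",np.degrees(np.arctan(r)),"z@-.12",p[3]-r*(-.12-p[2]))
```

```text
side0 0.115 44 rise deg 10.266426 z@-.12 0.19589986
top0 0.115 50 rise deg 9.4779005 z@-.12 0.19944955
side2 -0.105 132 rise deg 15.59835 z@-.12 0.20225124
top2 -0.105 122 rise deg 15.590138 z@-.12 0.20559256
side2 0.115 8 rise deg -67.83722 z@-.12 0.0049747974
top2 0.115 125 rise deg 12.026726 z@-.12 0.19981381
```

The peg has lifted to about 1.295 rad. I thread the board with the hole at the actual knob height (z≈0.208).

```bash
python3 -m jog '[{"delta_pos":[0.0018,0,-0.01],"delta_rot":[0,0,0],"grip":1},{"delta_pos":[0.0018,0.025,-0.01],"delta_rot":[0,0,0],"grip":1},{"delta_pos":[0.0018,0.045,-0.01],"delta_rot":[0,0,0],"grip":1},{"delta_pos":[0.0018,0.06,-0.01],"delta_rot":[0,0,0],"grip":1},{"delta_pos":[0.0018,0.075,-0.01],"delta_rot":[0,0,0],"grip":1}]' >/dev/null; python3 -c "
from h import *
where()"; python3 -m jog '[{"delta_pos":[0,0.01,0],"delta_rot":[0,0,0],"grip":1},{"delta_pos":[0,0.02,0],"delta_rot":[0,0,0],"grip":1},{"delta_pos":[0,0.03,0],"delta_rot":[0,0,0],"grip":1},{"delta_pos":[0,0.036,0.003],"delta_rot":[0,0,0],"grip":1},{"delta_pos":[0,0.036,0.003],"delta_rot":[0,0,0],"grip":1}]' >/dev/null; python3 -c "
from h import *
where()"
```

```text
t 13.62 panel [-0.145  -0.1046  0.2507] z [ 0.     0.001 -1.   ] y [0.991 0.132 0.   ] w 0.0115 F [ 0.8 -0.6 -1.5]
t 14.25 panel [-0.1162 -0.1046  0.2479] z [-0.     0.001 -1.   ] y [ 0.991  0.132 -0.   ] w 0.0115 F [-0.6 -0.5 -1.7]
```

```bash
python3 -m jog '[{"delta_pos":[0,0.01,0.004],"delta_rot":[0,0,0],"grip":1},{"delta_pos":[0,0.02,0.008],"delta_rot":[0,0,0],"grip":1},{"delta_pos":[0,0.02,0.013],"delta_rot":[0,0,0],"grip":1},{"delta_pos":[0,0.02,0.018],"delta_rot":[0,0,0],"grip":1},{"delta_pos":[0,0.02,0.021],"delta_rot":[0,0,0],"grip":1}]' >/dev/null; python3 -c "
from h import *
where()"; python3 -m jog '[{"delta_pos":[0,0,0.001],"delta_rot":[0,0,0],"grip":1},{"delta_pos":[0,0,0.002],"delta_rot":[0,0,0],"grip":1},{"delta_pos":[0,0,0.003],"delta_rot":[0,0,0],"grip":1},{"delta_pos":[0,0,0.004],"delta_rot":[0,0,0],"grip":1},{"delta_pos":[0,0,0.004],"delta_rot":[0,0,0],"grip":1}]' >/dev/null; python3 -c "
from h import *
where()"
```

```text
t 14.88 panel [-0.1006 -0.1045  0.2305] z [-0.001  0.001 -1.   ] y [ 0.991  0.132 -0.001] w 0.0117 F [ 0.1  0.2 -2.4]
t 15.5 panel [-0.1006 -0.1045  0.2274] z [-0.001  0.001 -1.   ] y [ 0.991  0.132 -0.001] w 0.0112 F [-0.2 -0.3 -0.7]
```

```bash
for i in 1 2; do python3 -m jog '[{"delta_pos":[0,0,0.001],"delta_rot":[0,0,0],"grip":1},{"delta_pos":[0,0,0.0015],"delta_rot":[0,0,0],"grip":1},{"delta_pos":[0,0,0.002],"delta_rot":[0,0,0],"grip":1},{"delta_pos":[0,0,0.002],"delta_rot":[0,0,0],"grip":1},{"delta_pos":[0,0,0.002],"delta_rot":[0,0,0],"grip":1}]' >/dev/null; python3 -c "
from h import *
where()"; done
```

```text
t 16.12 panel [-0.1006 -0.1045  0.2257] z [-0.001  0.001 -1.   ] y [ 0.991  0.132 -0.001] w 0.012 F [-0.9  0.3 -1.4]
t 16.75 panel [-0.1005 -0.1046  0.2249] z [-0.001  0.001 -1.   ] y [ 0.991  0.132 -0.001] w 0.0116 F [-2.3 -0.6  4.6]
```

```bash
cat > rod.py <<'E'
from h import *
from station import *
where()
for n in("side","top"):
    c=read_camera(n);q=W2P(cloud(c));X,Y,z=q[...,0],q[...,1],q[...,2];hsv=cv2.cvtColor(c["color"],cv2.COLOR_BGR2HSV)
    m=(((X<-.045)&(X>-.08))|((X<-.13)&(X>-.138)))&(abs(Y+.105)<.01)&(z>.17)&(z<.22)&(hsv[...,2]<90)
    if m.sum()<4: print(n,m.sum());continue
    p=cv2.fitLine(np.c_[X[m],z[m]].astype(np.float32),cv2.DIST_HUBER,0,.01,.01).ravel()
    r=-p[1]/p[0];print(n,m.sum(),"rise",np.degrees(np.arctan(r)),"z@-.12",p[3]-r*(-.12-p[2]))
    k=(X<-.138)&(X>-.165)&(z>.18)&(z<.22)&(abs(Y+.105)<.03);print("knob",k.sum(),*[np.round(np.percentile(v[k],[2,50,98]),4) for v in(X,Y,z)] if k.sum() else [])
    b=(X<-.07)&(X>-.14)&(z>.04)&(z<.15)&(abs(Y+.105)<.08)&(hsv[...,1]>80)&(z>.08);print("blade",*[np.round(np.percentile(v[b],[2,50,98]),4) for v in(X,Y)] if b.sum() else [])
    cv2.imwrite(f"pics/{n}_last.png",cv2.resize(c["color"][130:290,210:370],None,fx=3.7,fy=3.7))
E
python3 rod.py
```

```text
t 16.75 panel [-0.1005 -0.1046  0.2249] z [-0.001  0.001 -1.   ] y [ 0.991  0.132 -0.001] w 0.0116 F [-2.3 -0.6  4.6]
side 56 rise 11.705624 z@-.12 0.1967669
knob 69 [-0.1601 -0.1514 -0.1393] [-0.112  -0.1085 -0.0967] [0.1941 0.2061 0.2115]
blade [-0.1142 -0.1123 -0.1011] [-0.1564 -0.1216 -0.0608]
top 1
```

View pics/side_last.png

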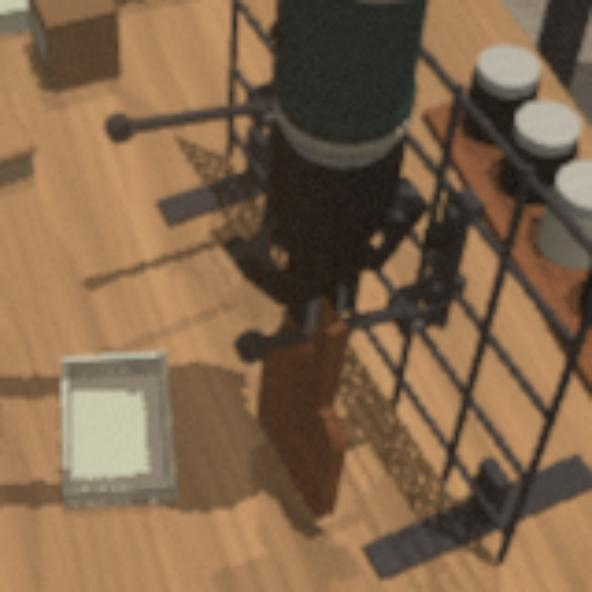

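The picture shows the board threaded on the lower-right peg, with the knob at (250,345) outside it. The rod rise is 11.7° and its height matches the other peg, so it is at the stop. Now I release gently and lift straight up.

```bash
python3 -m jog '[{"delta_pos":[0,0,-0.001],"delta_rot":[0,0,0],"grip":1},{"delta_pos":[0,0,-0.001],"delta_rot":[0,0,0],"grip":0.6},{"delta_pos":[0,0,-0.001],"delta_rot":[0,0,0],"grip":0.3},{"delta_pos":[0,0,-0.001],"delta_rot":[0,0,0],"grip":0.1},{"delta_pos":[0,0,-0.001],"delta_rot":[0,0,0],"grip":0}]' >/dev/null; python3 -c "
from h import *
where()"; python3 -m jog '[{"delta_pos":[0,0,-0.005],"delta_rot":[0,0,0],"grip":0},{"delta_pos":[0,0,-0.02],"delta_rot":[0,0,0],"grip":0},{"delta_pos":[0,0,-0.05],"delta_rot":[0,0,0],"grip":0},{"delta_pos":[0,0,-0.1],"delta_rot":[0,0,0],"grip":0},{"delta_pos":[0,0,-0.15],"delta_rot":[0,0,0],"grip":0}]' >/dev/null; python3 rod.py; python3 -c "
from h import *
delta(-.155,.1145,.29,97.6,20);delta(-.155,.1145,.29,-82.4,-20)"
```

```text
t 17.48 panel [-0.1004 -0.1046  0.2256] z [-0.001  0.001 -1.   ] y [ 0.991  0.132 -0.001] w 0.0426 F [-0.4  0.4 -0.1]
t 18.1 panel [-0.1004 -0.1047  0.3477] z [ 0.  0. -1.] y [0.991 0.132 0.   ] w 0.0426 F [ 0.9  0.1 -0.4]
side 53 rise 11.67133 z@-.12 0.19689764
knob 68 [-0.1597 -0.1516 -0.1396] [-0.1118 -0.1083 -0.0977] [0.1917 0.2057 0.2103]
blade [-0.1184 -0.1153 -0.1035] [-0.1565 -0.1218 -0.0614]
top 10 rise -8.01531 z@-.12 0.20508137
knob 41 [-0.1558 -0.1477 -0.1397] [-0.1098 -0.1034 -0.0968] [0.199  0.2092 0.2137]
blade [-0.1136 -0.1091 -0.0981] [-0.1319 -0.0671 -0.0527]
pos [0.2754, -0.0736, 0.0777] rot [-0.2564, -0.251, -1.4841]
pos [0.2754, -0.0736, 0.0777] rot [-0.2511, 0.2564, 1.4846]
```

View pics/side_last.png

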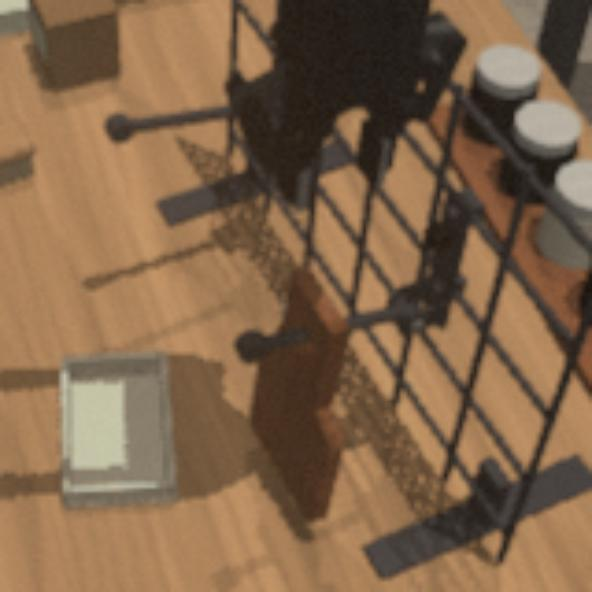

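The board hangs free on the opened peg, with the knob at (250,345) and its hole behind it. Next I fold the emptied peg.

```bash
python3 -m jog '[{"delta_pos":[0.05,-0.03,-0.01],"delta_rot":[-0.0285,-0.028,-0.165],"grip":0},{"delta_pos":[0.11,-0.06,-0.01],"delta_rot":[-0.057,-0.056,-0.33],"grip":0},{"delta_pos":[0.17,-0.073,0],"delta_rot":[-0.0855,-0.084,-0.495],"grip":0},{"delta_pos":[0.23,-0.0736,0.01],"delta_rot":[-0.114,-0.112,-0.66],"grip":0},{"delta_pos":[0.2754,-0.0736,0.02],"delta_rot":[-0.1425,-0.1395,-0.825],"grip":0}]' >/dev/null;  python3 -c "
from h import *
where();delta(-.16,.1145,.28,97.6,20)"
```

```text
t 18.82 panel [-0.1564  0.1163  0.3364] z [ 0.21  -0.043 -0.977] y [0.527 0.846 0.076] w 0.0426 F [ 0.2 -0.2  0. ]
pos [0.0163, -0.0105, 0.0682] rot [-0.1119, -0.1096, -0.653]
```

```bash
python3 -m jog '[{"delta_pos":[0.004,-0.003,0.01],"delta_rot":[-0.028,-0.027,-0.163],"grip":0},{"delta_pos":[0.008,-0.005,0.03],"delta_rot":[-0.056,-0.055,-0.326],"grip":0},{"delta_pos":[0.012,-0.008,0.05],"delta_rot":[-0.084,-0.082,-0.49],"grip":0},{"delta_pos":[0.0163,-0.0105,0.0682],"delta_rot":[-0.112,-0.1096,-0.653],"grip":0},{"delta_pos":[0.0163,-0.0105,0.0682],"delta_rot":[-0.112,-0.1096,-0.653],"grip":0}]' >/dev/null
python3 - <<'E'
from h import *
from station import *
where();delta(-.151,.115,.202,97.6,20)
s=state();c=read_camera("wrist");cv2.imwrite("pics/w3.png",c["color"])
T=np.eye(4);T[:3,:3]=R.from_rotvec(s["tcp_rot"]).as_matrix();T[:3,3]=s["eef_pos"]
q=W2P(cloud(c,T@c["hand_eye"]));X,Y,z=q[...,0],q[...,1],q[...,2]
m=(X<-.135)&(X>-.17)&(z>.18)&(z<.225)&(abs(Y-.115)<.03)
print(m.sum(),*[np.round(np.percentile(v[m],[2,50,98]),4) for v in(X,Y,z)] if m.sum() else [])
E
```

```text
t 19.45 panel [-0.1617  0.1141  0.2783] z [ 0.336  0.045 -0.941] y [-0.13   0.992  0.001] w 0.0429 F [-0.4 -1.1  0.9]
pos [0.0198, 0.001, 0.0942] rot [-0.0003, -0.0031, -0.0027]
620 [-0.1571 -0.1522 -0.1358] [0.1094 0.1159 0.1224] [0.1987 0.2084 0.2111]
```

```bash
python3 -m jog '[{"delta_pos":[0.01,0.001,0.03],"delta_rot":[0,0,0],"grip":0},{"delta_pos":[0.0186,0.0015,0.06],"delta_rot":[0,0,0],"grip":0},{"delta_pos":[0.0186,0.0015,0.085],"delta_rot":[0,0,0],"grip":0},{"delta_pos":[0.0186,0.0015,0.0945],"delta_rot":[0,0,0],"grip":0},{"delta_pos":[0.0186,0.0015,0.0945],"delta_rot":[0,0,0],"grip":0}]' >/dev/null; python3 -c "
from h import *
where()";  python3 -m jog '[{"delta_pos":[0,0,0],"delta_rot":[0,0,0],"grip":0.3},{"delta_pos":[0,0,0],"delta_rot":[0,0,0],"grip":0.5},{"delta_pos":[0,0,0],"delta_rot":[0,0,0],"grip":0.8},{"delta_pos":[0,0,0],"delta_rot":[0,0,0],"grip":1},{"delta_pos":[0,0,0],"delta_rot":[0,0,0],"grip":1}]' >/dev/null; python3 -c "
from h import *
where()
for a in (1.36,1.2,1.05,.9,.75,.6): print(a,); delta(-.031-.122*np.sin(a)*1,.1155,.175+.122*np.cos(a)+.001,97.6,20)
"
```

```text
t 20.12 panel [-0.1483  0.1156  0.2041] z [ 0.338  0.045 -0.94 ] y [-0.127  0.992  0.001] w 0.0427 F [-0.2  0.5 -0.3]
t 20.75 panel [-0.1479  0.1158  0.2052] z [ 0.339  0.045 -0.94 ] y [-0.127  0.992  0.002] w 0.0127 F [-2.5  0.4  5.4]
1.36
pos [0.0044, -0.0004, 0.0033] rot [-0.0, 0.0003, -0.005]
1.2
pos [-0.0101, -0.0004, -0.0163] rot [-0.0, 0.0003, -0.005]
1.05
pos [-0.0264, -0.0003, -0.0323] rot [-0.0, 0.0003, -0.005]
0.9
pos [-0.045, -0.0002, -0.0456] rot [-0.0, 0.0003, -0.005]
0.75
pos [-0.0653, -0.0001, -0.0561] rot [-0.0, 0.0003, -0.005]
0.6
pos [-0.0869, 0.0, -0.0634] rot [-0.0, 0.0003, -0.005]
```

```bash
python3 -m jog '[{"delta_pos":[-0.0145,0,-0.0196],"delta_rot":[0,0,0],"grip":1},{"delta_pos":[-0.031,0,-0.0356],"delta_rot":[0,0,0],"grip":1},{"delta_pos":[-0.0494,0,-0.049],"delta_rot":[0,0,0],"grip":1},{"delta_pos":[-0.07,0,-0.0594],"delta_rot":[0,0,0],"grip":1},{"delta_pos":[-0.0913,0,-0.0667],"delta_rot":[0,0,0],"grip":1}]' >/dev/null; python3 -c "
from h import *
where()
for a in (.6,.45,.3,.15,.05,0): print(a,); delta(-.031-.122*np.sin(a)*1+.0035,.1157,.175+.122*np.cos(a)+.004,97.6,20)
"
```

```text
t 21.38 panel [-0.0992  0.1157  0.2786] z [ 0.333  0.045 -0.942] y [-0.127  0.992  0.002] w 0.0127 F [-1.2  2.1 -9.5]
0.6
pos [-0.0037, 0.0, -0.0001] rot [0.0004, -0.0061, -0.0053]
0.45
pos [-0.0262, 0.0001, -0.0042] rot [0.0004, -0.0061, -0.0053]
0.3
pos [-0.0491, 0.0003, -0.005] rot [0.0004, -0.0061, -0.0053]
0.15
pos [-0.0718, 0.0004, -0.0023] rot [0.0004, -0.0061, -0.0053]
0.05
pos [-0.0865, 0.0005, 0.0014] rot [0.0004, -0.0061, -0.0053]
0
pos [-0.0938, 0.0005, 0.0037] rot [0.0004, -0.0061, -0.0053]
```

```bash
python3 -m jog '[{"delta_pos":[-0.026,0,-0.003],"delta_rot":[0,0,0],"grip":1},{"delta_pos":[-0.049,0,-0.0035],"delta_rot":[0,0,0],"grip":1},{"delta_pos":[-0.071,0,-0.001],"delta_rot":[0,0,0],"grip":1},{"delta_pos":[-0.0855,0,0.0025],"delta_rot":[0,0,0],"grip":1},{"delta_pos":[-0.09,0,0.004],"delta_rot":[0,0,0],"grip":1}]' >/dev/null; python3 -c "
from h import *
where()"
```

```text
t 22.0 panel [-0.0297  0.1155  0.301 ] z [ 0.333  0.045 -0.942] y [-0.127  0.992  0.003] w 0.0122 F [-5.7  1.3  5. ]
```

```bash
python3 -m jog '[{"delta_pos":[-0.002,0,0.0007],"delta_rot":[0,0,0],"grip":1},{"delta_pos":[-0.0035,0,0.0013],"delta_rot":[0,0,0],"grip":1},{"delta_pos":[-0.0045,0,0.0016],"delta_rot":[0,0,0],"grip":1},{"delta_pos":[-0.0045,0,0.0016],"delta_rot":[0,0,0],"grip":1},{"delta_pos":[-0.0045,0,0.0016],"delta_rot":[0,0,0],"grip":1}]' >/dev/null; python3 -c "
from h import *
where()
from station import *
for n in('side','top'):
    for f in(0,1):
        c=dict(np.load(n+'0.npz')) if f==0 else read_camera(n)
        q=W2P(cloud(c));X,Y,z=q[...,0],q[...,1],q[...,2];y0=-.104 if f==0 else .1152
        m=(X<-.022)&(X>-.06)&(z>.20)&(z<.275)&(abs(Y-y0)<.007)
        print(n,f,m.sum(),[(round(a,3),np.round(np.median(X[m&(z>a)&(z<a+.025)]),4)) for a in(.2,.225,.25)])"
```

```text
t 22.62 panel [-0.0259  0.1155  0.3012] z [ 0.333  0.045 -0.942] y [-0.127  0.992  0.003] w 0.0124 F [-4.6  0.9  1.1]
side 0 101 [(0.2, np.float64(-0.0343)), (0.225, np.float64(-0.0338)), (0.25, np.float64(-0.0365))]
side 1 87 [(0.2, np.float64(-0.0363)), (0.225, np.float64(-0.0367)), (0.25, np.float64(-0.0405))]
top 0 20 [(0.2, np.float64(-0.0315)), (0.225, np.float64(-0.032)), (0.25, np.float64(-0.0331))]
top 1 0 [(0.2, np.float64(nan)), (0.225, np.float64(nan)), (0.25, np.float64(nan))]
  return _methods._mean(a, axis=axis, dtype=dtype,
  ret = ret.dtype.type(ret / rcount)
```

```bash
for i in 1 2; do python3 -m jog '[{"delta_pos":[-0.001,0,0.0004],"delta_rot":[0,0,0],"grip":1},{"delta_pos":[-0.002,0,0.0008],"delta_rot":[0,0,0],"grip":1},{"delta_pos":[-0.003,0,0.0012],"delta_rot":[0,0,0],"grip":1},{"delta_pos":[-0.003,0,0.0012],"delta_rot":[0,0,0],"grip":1},{"delta_pos":[-0.003,0,0.0012],"delta_rot":[0,0,0],"grip":1}]' >/dev/null; python3 -c "
from h import *
where()"; done
```

```text
t 23.35 panel [-0.0231  0.1155  0.3012] z [ 0.334  0.045 -0.941] y [-0.127  0.992  0.003] w 0.0123 F [-3.9  0.5  1.1]
t 23.98 panel [-0.0204  0.1155  0.3012] z [ 0.334  0.046 -0.941] y [-0.127  0.992  0.003] w 0.0122 F [-4.3 -0.2  1.7]
```

Run:
```python
from h import *
from station import *
c=read_camera("side");a=c["color"]
q=W2P(cloud(c));X,Y,z=q[...,0],q[...,1],q[...,2]
for lo in np.arange(.19,.29,.015):
    m=(X<-.02)&(X>-.07)&(z>lo)&(z<lo+.015)&(abs(Y-.1125)<.006);print(round(lo,3),m.sum(),np.round(np.median(X[m]),4) if m.sum() else 0)
cv2.imwrite("pics/s5.png",cv2.resize(a[85:215,225:355],None,fx=4.5,fy=4.5,interpolation=2))
```

```text
0.19 12 -0.0334
0.205 13 -0.0347
0.22 13 -0.0365
0.235 26 -0.033
0.25 22 -0.0376
0.265 13 -0.0381
0.28 16 -0.0397
```

View pics/s5.png

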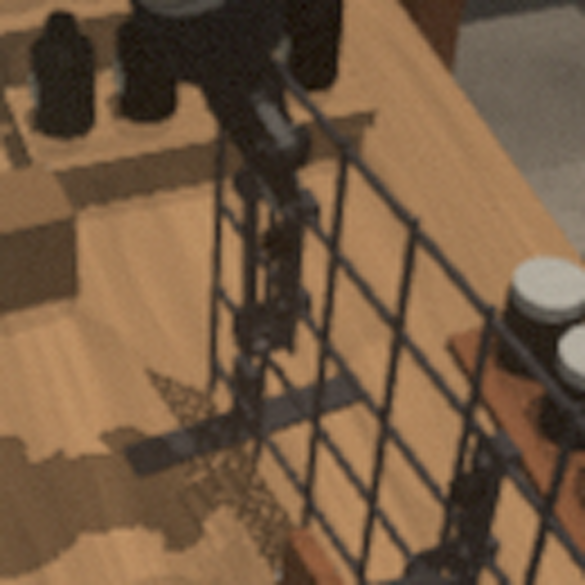

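The knob, at (247,185), sits at the front edge of the pads, so the pads have slid past it and it is probably on its rest. I let go, back off, and press it home from the front with closed fingers.

```bash
python3 -m jog '[{"delta_pos":[0.004,0,-0.0015],"delta_rot":[0,0,0],"grip":0.4},{"delta_pos":[0.004,0,-0.0015],"delta_rot":[0,0,0],"grip":0.2},{"delta_pos":[0.004,0,-0.0015],"delta_rot":[0,0,0],"grip":0.1},{"delta_pos":[0.004,0,-0.03],"delta_rot":[0,0,0],"grip":0.1},{"delta_pos":[0.004,0,-0.08],"delta_rot":[0,0,0],"grip":0.1}]' >/dev/null
python3 - <<'E'
from h import *
from station import *
where();delta(-.085,.1155,.30,97.6,20)
for n,f in(("side",0),("side",1),("top",0),("top",1)):
    c=dict(np.load(n+'0.npz')) if f==0 else read_camera(n)
    q=W2P(cloud(c));X,Y,z=q[...,0],q[...,1],q[...,2];y0=-.104 if f==0 else .1152
    m=(X<-.012)&(X>-.06)&(z>.288)&(z<.32)&(abs(Y-y0)<.02)
    print(n,"spare at start" if f==0 else "full now",m.sum(),*[np.round(np.percentile(v[m],[2,50,98]),4) for v in(X,Y,z)] if m.sum() else [])
E
```

```text
t 24.65 panel [-0.0458  0.1153  0.3585] z [ 0.331  0.045 -0.943] y [-0.127  0.992  0.002] w 0.0386 F [ 0.6 -0.4  0.8]
pos [0.0706, -0.0002, 0.0526] rot [0.0006, -0.0086, -0.0054]
side spare at start 75 [-0.045  -0.0381 -0.0268] [-0.1116 -0.1089 -0.0975] [0.2891 0.3013 0.3072]
side full now 56 [-0.0472 -0.0397 -0.0304] [0.1084 0.1107 0.1212] [0.2893 0.3012 0.3063]
top spare at start 52 [-0.0408 -0.0323 -0.0237] [-0.1095 -0.1022 -0.0969] [0.2924 0.3057 0.3098]
top full now 0
```

```bash
python3 -m jog '[{"delta_pos":[0.05,0,-0.01],"delta_rot":[0,0,0],"grip":0.6},{"delta_pos":[0.0706,0,0.01],"delta_rot":[0,0,0],"grip":1},{"delta_pos":[0.0706,0,0.03],"delta_rot":[0,0,0],"grip":1},{"delta_pos":[0.0706,0,0.0526],"delta_rot":[0,0,0],"grip":1},{"delta_pos":[0.0706,0,0.0526],"delta_rot":[0,0,0],"grip":1}]' >/dev/null; python3 -c "
from h import *
where()";python3 -m jog '[{"delta_pos":[-0.007,0,0.0026],"delta_rot":[0,0,0],"grip":1},{"delta_pos":[-0.014,0,0.005],"delta_rot":[0,0,0],"grip":1},{"delta_pos":[-0.021,0,0.0077],"delta_rot":[0,0,0],"grip":1},{"delta_pos":[-0.025,0,0.009],"delta_rot":[0,0,0],"grip":1},{"delta_pos":[-0.025,0,0.009],"delta_rot":[0,0,0],"grip":1}]' >/dev/null; python3 -c "
from h import *
where()"
```

```text
t 25.38 panel [-0.0815  0.1157  0.3049] z [ 0.34   0.046 -0.939] y [-0.127  0.992  0.003] w -0.0003 F [-0.1  0.3  0. ]
t 26.0 panel [-0.06    0.1156  0.3051] z [ 0.34   0.046 -0.939] y [-0.127  0.992  0.003] w 0.0002 F [ 0.1 -0.4 -0.2]
```

```bash
for i in 1 2; do python3 -m jog '[{"delta_pos":[-0.001,0,0.0004],"delta_rot":[0,0,0],"grip":1},{"delta_pos":[-0.002,0,0.0008],"delta_rot":[0,0,0],"grip":1},{"delta_pos":[-0.003,0,0.0011],"delta_rot":[0,0,0],"grip":1},{"delta_pos":[-0.004,0,0.0015],"delta_rot":[0,0,0],"grip":1},{"delta_pos":[-0.004,0,0.0015],"delta_rot":[0,0,0],"grip":1}]' >/dev/null; python3 -c "
from h import *
where()";done
```

```text
t 26.62 panel [-0.0565  0.1156  0.3052] z [ 0.34   0.046 -0.939] y [-0.127  0.992  0.003] w 0.0004 F [-2.2  0.   0. ]
t 27.25 panel [-0.053   0.1156  0.3051] z [ 0.34   0.046 -0.939] y [-0.127  0.992  0.003] w -0.0 F [-1.5 -0.5  0.3]
```

```bash
for i in 1 2; do python3 -m jog '[{"delta_pos":[-0.001,0,0.0004],"delta_rot":[0,0,0],"grip":1},{"delta_pos":[-0.002,0,0.0007],"delta_rot":[0,0,0],"grip":1},{"delta_pos":[-0.003,0,0.0011],"delta_rot":[0,0,0],"grip":1},{"delta_pos":[-0.003,0,0.0011],"delta_rot":[0,0,0],"grip":1},{"delta_pos":[-0.003,0,0.0011],"delta_rot":[0,0,0],"grip":1}]' >/dev/null; python3 -c "
from h import *
where()";done
```

```text
t 27.88 panel [-0.0522  0.1156  0.3041] z [ 0.336  0.046 -0.941] y [-0.127  0.992  0.003] w -0.0 F [-8.4 -0.6  2.2]
t 28.5 panel [-0.0517  0.1156  0.303 ] z [ 0.331  0.045 -0.943] y [-0.127  0.992  0.003] w 0.0001 F [-9.6 -1.5  2.4]
```

The force jumped to 9.6 N and motion stopped, so the peg is home on its rest. I back away and make a final check.

```bash
python3 -m jog '[{"delta_pos":[0.02,0,-0.008],"delta_rot":[0,0,0],"grip":1},{"delta_pos":[0.07,0,-0.03],"delta_rot":[0,0,0],"grip":1},{"delta_pos":[0.13,0,-0.06],"delta_rot":[0,0,0],"grip":1},{"delta_pos":[0.19,0,-0.1],"delta_rot":[0,0,0],"grip":1},{"delta_pos":[0.25,0,-0.14],"delta_rot":[0,0,0],"grip":1}]' >/dev/null; python3 rod.py
python3 - <<'E'
from h import *
from station import *
for n in("side","top"):
    c=read_camera(n);q=W2P(cloud(c));X,Y,z=q[...,0],q[...,1],q[...,2]
    m=(X<-.012)&(X>-.06)&(z>.288)&(z<.32)&(abs(Y-.1152)<.02)
    print(n,m.sum(),*[np.round(np.percentile(v[m],[2,50,98]),4) for v in(X,Y,z)] if m.sum() else [])
    if n=="side": cv2.imwrite("pics/fin.png",cv2.resize(c["color"][60:300,180:400],None,fx=2.5,fy=2.5))
E
```

```text
t 29.12 panel [-0.2793  0.1166  0.3421] z [ 0.333  0.045 -0.942] y [-0.127  0.992  0.003] w 0.0001 F [-0.2 -0.2  0.7]
side 53 rise 11.782285 z@-.12 0.19722877
knob 68 [-0.1604 -0.1514 -0.1389] [-0.1114 -0.108  -0.0976] [0.1932 0.206  0.2112]
blade [-0.1169 -0.1143 -0.1029] [-0.1559 -0.1207 -0.06  ]
top 54 rise 13.056542 z@-.12 0.20078066
knob 41 [-0.1558 -0.1477 -0.1394] [-0.1098 -0.1033 -0.0968] [0.2011 0.2086 0.2132]
blade [-0.1129 -0.1097 -0.0978] [-0.1527 -0.0882 -0.0522]
side 56 [-0.0413 -0.0338 -0.0226] [0.1074 0.1106 0.1212] [0.2905 0.3015 0.3074]
top 53 [-0.0364 -0.029  -0.0183] [0.1088 0.1151 0.1226] [0.2947 0.3051 0.3098]
```

View pics/fin.png

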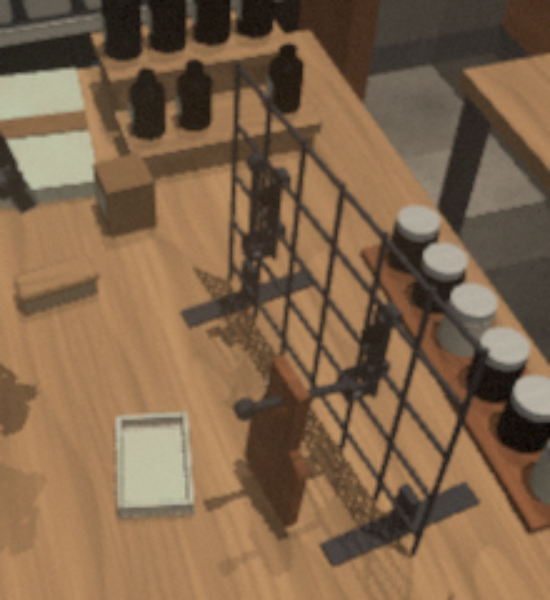

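The picture shows the board hanging on the opened peg (knob at 245,408), the other peg flat against its plate (knob at 255,160), and the arm clear.

```bash
python3 -c "
from station import *
finish_job()"
```

```text
the job is handed in; nothing more can be done
```

I swung the spare peg down to its stop, moved the board onto it, folded the emptied peg flat, and handed the job in at about 29 s of the 72 s allowed.

**Last checks:**
- **Opened peg:** the rod rises 11.8° in the side view and 13.1° in the top view, against 12° at the stop. That is about 1.34–1.36 rad.
- **Board:** it hangs by its hole about 45 mm inside the knob and looks upright. It kept its place between the last two looks to within about 2 mm.
- **Emptied peg:** its knob is back at about 30 mm from the wires. A 9.6 N press from the front met the rest and stopped.
- **Arm:** it is clear of everything, and the wrist force is about 0.

**What went wrong on the way:**
- **Opened peg lifted:** my first release raised it to about 1.295 rad. I brought it back to its stop by lowering the held board onto the rod, with about 6–7 N at the wrist.
- **Emptied peg slipped:** the fingers slid off its knob near the end of the fold, so I finished by pushing it flat.

The tin was hidden behind the board in the last picture, so I did not confirm its final position. The pump bottle, diffuser and bowl were outside the last crop, so I did not check them either.

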